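# Set the band-saw foot brake

### The job

Set up the band-saw brake on the bench: press the red pedal right down to its stop for a moment to centre the brake shoe and let it come back up, then turn the orange thumbscrew clockwise until it seats and back it off a quarter turn. Finish while still gripping the thumbscrew by its wing and holding it still at that setting, and leave the loose things lying around undisturbed.

Things in the scene. Friction and masses are not known exactly. Their poses are not given: they have to be found in the camera images.
- unit: band-saw brake unit fixed to the bench: grey plate 280 (x) x 340 (y) x 12 mm. Origin: centre of its underside, z up, -x edge is the front. On it: flat steel drum, 140 mm dia, at x +65, y -10, highest point 76 mm; red pedal on the +y side; orange thumbscrew on the -y side, on a blue 50 x 50 mm block (top 62 mm) with brass collar 28 mm across (top 70 mm). Heights from the bench
- pedal_pad (a point): centre of the top face of the red pedal's pad, moving with it. Pad 85 mm long, 62 wide, 8 thick, black ribs. Released: slopes 0.3 rad, front end up, this point about 84 mm above the bench, at x -48, y +110 mm from the unit's origin. At its stop: pad level, this point 50 mm above the bench, x -55, y +110 mm
- pedal (a joint): pedal angle, rad: 0 released (up), 0.30 at its stop. Hinge along the unit's y, 45 mm above the bench, 115 mm behind the pad's centre. Sprung: pressing the pad's centre takes about 4 N to start, about 11 N at the stop; it comes up by itself when let go
- screw_grip (a point): centre of the thumbscrew's orange wing, on its upright turning axis: 100 mm above the bench, at x -30, y -105 mm from the unit's origin. The wing is a plate 56 mm long, 10 thick, 28 tall (86 to 114 mm above the bench) on a 12 mm stem with a 20 mm steel flange (80 to 85 mm), trim only. This frame's x runs along the wing's length, y across its thickness, z up
- thumbscrew (a joint): turn of the thumbscrew, rad, growing clockwise seen from above (tightening). Seats on a hard stop at 3.14; starts 0.9 to 2.1 short of it; other stop at 0. Seated (and at 0) the wing runs along the unit's x, front to back; a quarter turn (1.57) back from the seat it runs along the unit's y. Takes about 0.06 N m, stays where left, does not rise or sink
- spare_shoe: spare black rubber brake block 24 x 56 x 16 mm lying loose on the front of the mounting plate, between pedal and thumbscrew; leave alone. Origin: centre of its underside
- wrench: steel wrench 170 mm long lying on the bench beside the plate; leave alone. Origin: underside
- screwdriver: screwdriver with yellow handle, 190 mm long, lying on the bench beside the plate; leave alone. Origin: underside
- spray_can: can with blue label, 60 mm diameter, 170 mm tall; leave alone. Origin: centre of its underside
- tin: small tin with yellow label, 64 mm diameter, 55 mm tall; leave alone. Origin: centre of its underside
- glue: white glue bottle with orange cap, 56 mm diameter, 150 mm tall; leave alone. Origin: centre of its underside
- offcut: wood offcut 120 x 60 x 30 mm; leave alone. Origin: centre of its underside

How it is judged:
By the outcome, as a careful person would: the job done as asked, in the order asked, and still so for the second after the job is handed in, while the arm keeps its last pose, push and grip.
It also fails if it takes over 54 s, if anything falls off the work surface, if the arm or the gripper's body presses on something with over 40 N, if the wrist force passes 120 N, or if a joint passes its speed limit or range.

### The arm

A 6-joint arm with a two-finger parallel gripper is mounted at the origin on the work surface. World frame = base frame: x ahead of the robot, y to its left, z up, the work surface at z = 0. Lengths are in m, angles in degrees, forces in N, time in s.
With the tool pointing down it reaches from about 0.4 to 0.825 m from the base axis. Payload 7 kg.
Tool frame: the origin (TCP) lies on the centre line of the jaws, within the pads' length; the fingertips stand 19 mm ahead of it and the grasp point (between the pads) is the TCP; z points along the fingers, y is the line along which they close (so a half turn about z gives the same grasp; the last joint's range is limited). The gripper opens to 88 mm and grips with 3 to 60 N. Pads are 19 mm wide; open, the fingers measure 130 mm over their backs; the gripper's body (78 mm by 193 mm) begins 47 mm behind the grasp point.
Start: joints at [92.71, 20.546, 0.682, 0, -70.136, -16.507], TCP at [0.161, 0.655, 0.246] pointing down, gripper open.
Joint ranges: [-176.03, 176.03], [-82.01, 121.73], [-58.28, 71.71], [-173.87, 95.51], [-174.79, -0.11], [-173.66, 173.66]. Speed limits (degrees/s): [136.94, 136.94, 172.46, 180, 180, 180].

### API

Orientations are given as [roll, pitch, yaw] about the fixed x, y, z axes, in that order (R = Rz(yaw) Ry(pitch) Rx(roll)).
In Python, from plant import get_state, capture, close_job gives the robot as it stands.
- The arm moves only by the tool apply_moves, never from a script. Its argument "targets" is a list of rows, each a list of 7 numbers: the opening, from 0 (shut) to 1 (fully open), then the shift along the tool's x, y, z normalised to -1 to 1, where 1 is 1000 mm, then the turn, a rotation vector about the tool's x, y, z normalised to -1 to 1, where 1 is 90 degrees. In form: [[claw, tx, ty, tz, ax, ay, az], ...]. A call has 1 to 20 rows; each row shifts and turns the commanded pose from where the row before left it, along the tool's axes as they then stand; what a row does not reach is not made up. A row lasts 1/12 s, in which the tool goes at most 41.7 mm and 7.16 degrees, less where a joint would pass 70% of its speed; a pose out of reach is approached as far as the arm can. A call with a number of a shift or a turn outside -1 to 1 is refused whole. A call with a gripper value outside its range is refused whole. The fingers move at their own pace and stop on an object; "newtons" is the grip in N (left out, the last holds). Time passes only in rows, so rows that do not move let the fingers close. It gives the time, the measured TCP pose, the force, the opening and the grip force at its end, in the units of the state.
- get_state(): the state, without advancing time (a new reading comes with each control period).
- capture(name): name is "scene" or "top"; returns a dict with "frame" (384x512x3 uint8, red, green, blue), "range_z" (384x512 float32, m along the optical axis (not along the pixel's ray), 0 where there is no reading), "camera_matrix" (3x3 intrinsics, pixels), "k1" (the pictures are not rectified: a ray, as slopes to the right and down, at radius r is drawn at 1 + k1 r^2 times it, then the intrinsics apply), "T" (4x4, takes a point from camera to world coordinates). Camera axes: x right, y down, z forward; pixel columns grow to the right and rows downward; lengths in m; the calibration is good to about 2 mm. A picture is of the moment at which its call begins.
- close_job(): hands the job in; it is judged then, once.
The state is a dict: "time_s": time; "joints": joint angles; "qd": joint speeds; "joint_torque": joint torques, N m; "tcp_pos": TCP position; "eef_rot": TCP orientation; "contact_force": force on the tool from outside, world axes, zero at the start; "moment": the same for the moment, N m; "gripper_width": finger opening in m; "gripper_force": force on a finger pad.
Only numpy, scipy, OpenCV 4.12 (cv2) and the standard library are available. Lean on these libraries where they do the work, as an engineer would, in place of code of your own. Each camera call takes 0.05 s, during which the arm holds its last target. There are 200 camera calls.

## Working session

There is one attempt and no reset: what is moved stays moved. The work goes in short steps, Python scripts to look and compute and a tool call to move; the robot and the scene stay as the last step left them, time stands still between calls to the robot, and variables do not carry over. Pictures are saved under pics/ and viewed, at most 10 in all, crops included, and the job is handed in when it is done.

Besides the shell and the picture viewer there is one more tool, called after "Request:" as a command line: name --pt "numbers of a row" for each row, then --argument value for the rest. apply_moves: Moves the arm, as the interface text tells. Scaled input: -1 to 1 covers 1000 mm each way for a shift and 90 degrees each way for a turn. Its arguments: {"type":"object","properties":{"targets":{"type":"array","items":{"type":"array","items":{"type":"number"}}},"newtons":{"type":"number"}},"required":["targets"]}

```bash
mkdir -p pics
cat > h.py <<'E'
import numpy as np, cv2
from plant import get_state, capture
def snap(n,f):
    c=capture(n); cv2.imwrite(f,c["frame"][:,:,::-1]); np.savez('pics/'+n+'.npz',**{k:np.array(v) for k,v in c.items()}); return c
def cloud(c):
    K=np.array(c["camera_matrix"]);k1=float(c["k1"]);T=np.array(c["T"]);Z=c["range_z"]
    h,w=Z.shape;v,u=np.mgrid[:h,:w].astype(float)
    p=cv2.undistortPoints(np.stack([u.ravel(),v.ravel()],1)[:,None],K,np.array([k1,0,0,0]))[:,0]
    P=np.c_[p,np.ones(len(p))]*Z.reshape(-1,1)
    W=P@T[:3,:3].T+T[:3,3]; W[Z.ravel()==0]=np.nan
    return W.reshape(h,w,3)
E
python3 - <<'E'
from h import *
a=snap("scene","pics/s0.png");b=snap("top","pics/t0.png")
print(a["T"],b["T"],a["k1"]);print(get_state())
E
```

```text
[[ 0.81147011  0.39424475 -0.43137842  1.19031525]
 [ 0.58438546 -0.54345391  0.60262051 -0.9106556 ]
 [ 0.00314568 -0.7410998  -0.67138751  1.06255394]
 [ 0.          0.          0.          1.        ]] [[-7.98086970e-02 -9.74841578e-01  2.08121286e-01  2.34217535e-01]
 [-9.96810136e-01  7.79759388e-02 -1.70089805e-02  9.65200736e-04]
 [ 3.52608772e-04 -2.08814872e-01 -9.77955124e-01  1.65854234e+00]
 [ 0.00000000e+00  0.00000000e+00  0.00000000e+00  1.00000000e+00]] -0.15014553925299887
{'time_s': 0.1, 'joints': array([ 9.27105235e+01,  2.05892204e+01,  6.38870103e-01, -1.38074550e-02,
       -7.01357242e+01, -1.65078637e+01]), 'qd': array([-0.11970349, -0.09796617,  0.02786074,  0.0215304 , -0.00581231,
       -0.07945436]), 'joint_torque': array([-2.86457587e-03, -5.84165239e+01,  2.93751079e+01,  7.01550007e+00,
        1.01460921e-02, -5.45529701e-05]), 'tcp_pos': array([0.16091769, 0.65512831, 0.24470622]), 'eef_rot': array([ 1.79913785e+02, -1.20140654e-02, -1.38020326e+01]), 'contact_force': array([ 0.73863869, -0.56154842, -0.18581729]), 'moment': array([ 0.01475852, -0.01799775, -0.01709995]), 'gripper_force': 0.0, 'gripper_width': 0.0876806345928087}
```

View pics/s0.png

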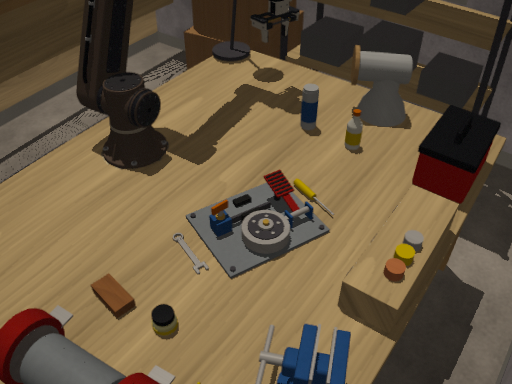

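View pics/t0.png

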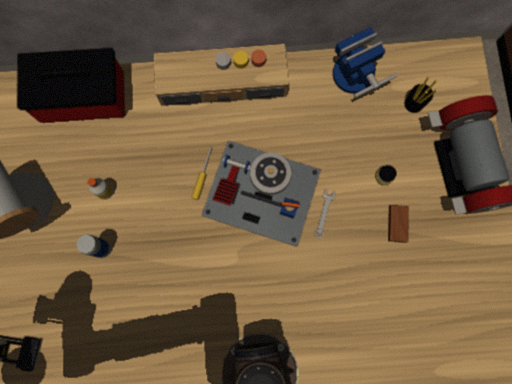

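The scene shows the unit at about scene (258,225) and top (262,192). In the top view the pedal is at (226,190), the wing at (290,205), the drum at (270,172) and the spare shoe at (251,217). The can and glue bottle are far off, to the upper left of the unit.

```bash
cat >> h.py <<'E'
def fitunit(c,box):
    W=cloud(c);x0,x1,y0,y1=box
    hsv=cv2.cvtColor(c["frame"],cv2.COLOR_RGB2HSV)
    m=np.zeros(W.shape[:2],bool);m[y0:y1,x0:x1]=1
    return W,hsv,m
E
python3 - <<'E'
from h import *
for n,box in (("top",(195,330,135,250)),("scene",(180,335,165,280))):
    c=dict(np.load(f'pics/{n}.npz'));W,hsv,m=fitunit(c,box);H,S,V=[hsv[...,i].astype(int) for i in range(3)]
    z=W[...,2]
    pl=m&(abs(z-.012)<.006)&(S<60)
    pl=cv2.morphologyEx(pl.astype(np.uint8),cv2.MORPH_OPEN,np.ones((3,3)))>0
    r=cv2.minAreaRect((W[pl][:,:2]*1000).astype(np.float32));print(n,'plate',r,np.median(z[pl]))
    dr=m&(abs(z-.070)<.012)&(S<60)
    r=cv2.minEnclosingCircle((W[dr][:,:2]*1000).astype(np.float32));print('drum',r,np.percentile(z[dr],[5,50,95]))
    for nm,k in (('orange',(H>6)&(H<20)&(S>150)&(V>90)&(z>.075)),('red',((H<5)|(H>174))&(S>140)&(z>.03))):
        k=k&m;P=W[k];r=cv2.minAreaRect((P[:,:2]*1000).astype(np.float32));v,u=np.nonzero(k)
        print(nm,k.sum(),P.mean(0).round(4),P[:,2].min(),P[:,2].max(),r,u.mean(),v.mean())
im=[]
for n,(x0,x1,y0,y1) in (("top",(195,335,135,250)),("scene",(180,320,165,280))):
    c=np.load(f'pics/{n}.npz')["frame"][y0:y1,x0:x1,::-1];im.append(cv2.resize(c,None,fx=5,fy=5,interpolation=2))
cv2.imwrite('pics/c0.png',cv2.resize(im[0],(700,575)));cv2.imwrite('pics/c1.png',im[1])
E
```

```text
top plate ((579.9853515625, -55.932647705078125), (337.13775634765625, 278.30401611328125), 67.46607971191406) 0.0113618516497489
drum ((594.5081787109375, -40.81061935424805), 140.55560302734375) [0.05825147 0.06090838 0.06935231]
orange 59 [ 0.5235 -0.135   0.1091] 0.07528141919226061 0.12148502233069025 ((563.3338623046875, -112.00228118896484), (155.39549255371094, 40.791961669921875), 29.126033782958984) 287.96610169491527 200.88135593220338
red 499 [0.5892 0.0569 0.0761] 0.0388072345493915 0.10185771450056347 ((542.71923828125, -22.36981201171875), (250.71664428710938, 141.942138671875), 52.60271072387695) 227.08617234468937 187.79559118236472
scene plate ((586.4813232421875, -56.0184326171875), (344.2340087890625, 286.5691833496094), 67.64315032958984) 0.011067220089477248
drum ((606.2230224609375, -44.35525131225586), 144.47509765625) [0.0582135  0.06028624 0.07058152]
orange 54 [ 0.5255 -0.0996  0.108 ] 0.07815374912347417 0.11765052458434044 ((533.38623046875, -28.562957763671875), (271.649169921875, 61.24428176879883), 69.81139373779297) 229.5185185185185 198.53703703703704
red 453 [0.6025 0.0535 0.073 ] 0.04018959767675323 0.09639875998559366 ((606.81884765625, 52.65653991699219), (58.893733978271484, 138.57435607910156), 66.787109375) 281.6997792494481 189.27152317880794
```

View pics/c0.png

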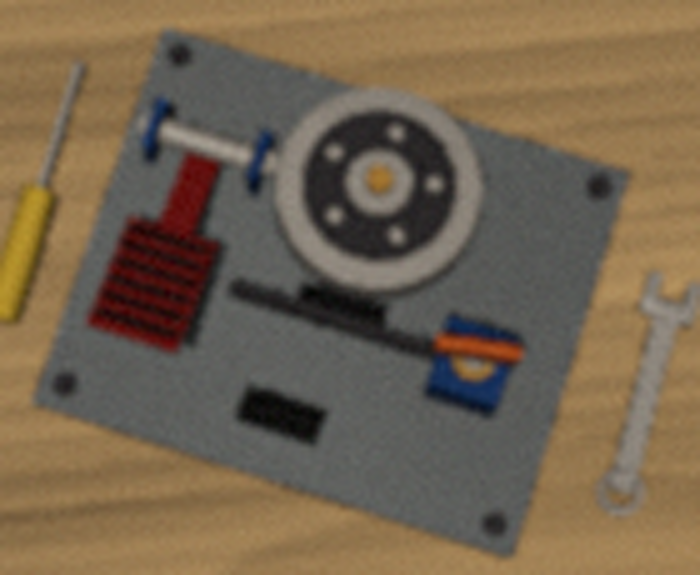

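View pics/c1.png

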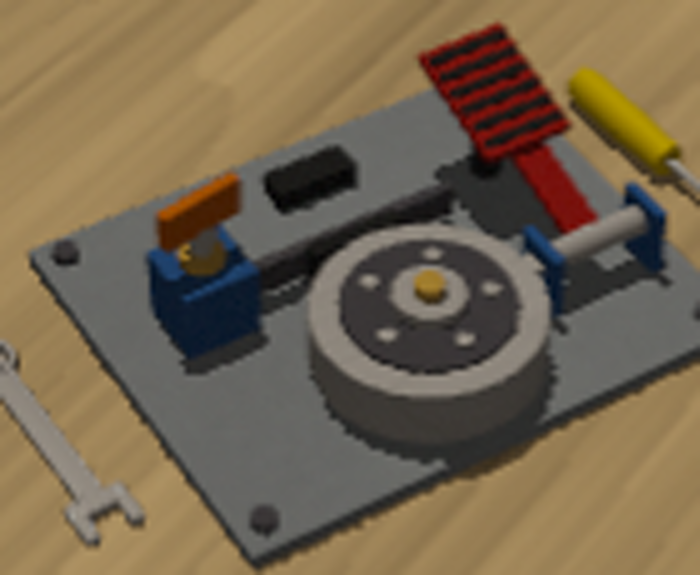

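The crops show the pad at the left, the wing nearly along world y (crop c0 (437,343)–(522,353), about 100° from unit x, so roughly 1.75 rad short of its seat), and the arm approach clear. Next I refine the unit pose and work out the first move.

```bash
cat >> h.py <<'E'
from scipy.spatial.transform import Rotation as R
def togo(p):
    s=get_state();M=R.from_euler('xyz',s["eef_rot"],degrees=True).as_matrix()
    return (M.T@(np.array(p)-s["tcp_pos"])).round(4)
E
python3 - <<'E'
from h import *
def w2p(c,p):
    T=np.linalg.inv(c["T"]);q=T[:3,:3]@p+T[:3,3];s=q[:2]/q[2];s=s*(1+float(c["k1"])*(s@s));K=c["camera_matrix"];return K[0,0]*s[0]+K[0,2],K[1,1]*s[1]+K[1,2]
o=np.array([.583,-.056]);yaw=np.radians(-22.4);Rm=np.array([[np.cos(yaw),-np.sin(yaw)],[np.sin(yaw),np.cos(yaw)]])
for n,(x0,y0) in (("top",(195,135)),("scene",(180,165))):
    c=dict(np.load(f'pics/{n}.npz'))
    for nm,l,z in (("c--",(-.14,-.17),.012),("c-+",(-.14,.17),.012),("c+-",(.14,-.17),.012),("c++",(.14,.17),.012),("pad",(-.048,.11),.084),("wingtop",(-.03,-.105),.114),("drum",(.065,-.01),.076)):
        p=np.r_[o+Rm@np.array(l),z];u,v=w2p(c,p);print(n,nm,p.round(4),'crop px',round((u-x0+.5)*5),round((v-y0+.5)*5))
p=o+Rm@np.array([-.05,.11]);print(p,togo([*p,.20]),get_state()["time_s"])
E
```

```text
top c-- [ 0.3888 -0.1598  0.012 ] crop px 513 554
top c-+ [0.5183 0.1545 0.012 ] crop px 31 400
top c+- [ 0.6477 -0.2665  0.012 ] crop px 630 167
top c++ [0.7772 0.0478 0.012 ] crop px 162 22
top pad [0.5805 0.064  0.084 ] crop px 153 277
top wingtop [ 0.5153 -0.1416  0.114 ] crop px 479 342
top drum [ 0.6393 -0.09    0.076 ] crop px 379 175
scene c-- [ 0.3888 -0.1598  0.012 ] crop px 21 249
scene c-+ [0.5183 0.1545 0.012 ] crop px 485 62
scene c+- [ 0.6477 -0.2665  0.012 ] crop px 249 558
scene c++ [0.7772 0.0478 0.012 ] crop px 747 320
scene pad [0.5805 0.064  0.084 ] crop px 491 87
scene wingtop [ 0.5153 -0.1416  0.114 ] crop px 194 194
scene drum [ 0.6393 -0.09    0.076 ] crop px 425 280
[0.57869044 0.06475358] [0.5465 0.4736 0.0455] 0.1
```

Request:
apply_moves --pt "0 0.0304 0.0263 0.0025 0 0 0" --pt "0 0.0304 0.0263 0.0025 0 0 0" --pt "0 0.0304 0.0263 0.0025 0 0 0" --pt "0 0.0304 0.0263 0.0025 0 0 0" --pt "0 0.0304 0.0263 0.0025 0 0 0" --pt "0 0.0304 0.0263 0.0025 0 0 0" --pt "0 0.0304 0.0263 0.0025 0 0 0" --pt "0 0.0304 0.0263 0.0025 0 0 0" --pt "0 0.0304 0.0263 0.0025 0 0 0" --pt "0 0.0304 0.0263 0.0025 0 0 0" --pt "0 0.0304 0.0263 0.0025 0 0 0" --pt "0 0.0304 0.0263 0.0025 0 0 0" --pt "0 0.0304 0.0263 0.0025 0 0 0" --pt "0 0.0304 0.0263 0.0025 0 0 0" --pt "0 0.0304 0.0263 0.0025 0 0 0" --pt "0 0.0304 0.0263 0.0025 0 0 0" --pt "0 0.0304 0.0263 0.0025 0 0 0" --pt "0 0.0304 0.0263 0.0025 0 0 0" --pt "0 0 0 0 0 0 0" --pt "0 0 0 0 0 0 0" --newtons 15

```text
time_s: 1.77
tcp_pos: [0.5798, 0.063, 0.1994]
eef_rot: [179.9, 0.1, -14.0]
contact_force: [0.2, 0.1, -1.0]
gripper_width: 0.0003
gripper_force: 0.0
```

Request:
apply_moves --pt "0 0 0 0.03 0 0 0" --pt "0 0 0 0.03 0 0 0" --pt "0 0 0 0.03 0 0 0" --pt "0 0 0 0.005 0 0 0" --pt "0 0 0 0.005 0 0 0" --pt "0 0 0 0.005 0 0 0" --pt "0 0 0 0.005 0 0 0" --pt "0 0 0 0.005 0 0 0" --pt "0 0 0 0.005 0 0 0" --pt "0 0 0 0 0 0 0" --pt "0 0 0 0 0 0 0"

```text
time_s: 2.68
tcp_pos: [0.5803, 0.066, 0.082]
eef_rot: [-179.9, -0.1, -13.8]
contact_force: [-2.0, 2.1, 6.3]
gripper_width: 0.0
gripper_force: 2.8
```

Request:
apply_moves --pt "0 0 0 0.004 0 0 0" --pt "0 0 0 0.004 0 0 0" --pt "0 0 0 0.004 0 0 0" --pt "0 0 0 0 0 0 0" --pt "0 0 0 0 0 0 0"

```text
time_s: 3.1
tcp_pos: [0.58, 0.0661, 0.0701]
eef_rot: [-179.9, -0.1, -13.8]
contact_force: [-4.5, 2.1, 8.4]
gripper_width: 0.0003
gripper_force: 4.0
```

Request:
apply_moves --pt "0 0 0 0.003 0 0 0" --pt "0 0 0 0.003 0 0 0" --pt "0 0 0 0 0 0 0" --pt "0 0 0 0 0 0 0"

```text
time_s: 3.43
tcp_pos: [0.5802, 0.0661, 0.0674]
eef_rot: [-179.9, -0.2, -13.7]
contact_force: [-15.4, 2.5, 35.8]
gripper_width: 0.0004
gripper_force: 18.0
```

Request:
apply_moves --pt "0 0 0 -0.005 0 0 0" --pt "0 0 0 -0.015 0 0 0" --pt "0 0 0 -0.03 0 0 0" --pt "0 0 0 -0.04 0 0 0" --pt "0 0 0 -0.04 0 0 0" --pt "1 0 0 0 0 0 0.079" --pt "1 0 0 0 0 0 0.079" --pt "1 0 0 0 0 0 0.079" --pt "1 0 0 0 0 0 0.079" --pt "1 0 0 0 0 0 0.079" --pt "1 0 0 0 0 0 0.079" --pt "1 0 0 0 0 0 0.079" --pt "1 0 0 0 0 0 0.079" --pt "1 0 0 0 0 0 0.079" --pt "1 0 0 0 0 0 0.079" --pt "1 0 0 0 0 0 0.079" --pt "1 0 0 0 0 0 0.079" --pt "1 0 0 0 0 0 0" --pt "1 0 0 0 0 0 0"

```text
time_s: 5.02
tcp_pos: [0.5798, 0.0654, 0.1933]
eef_rot: [-179.9, 0.0, -98.9]
contact_force: [0.3, -1.0, 0.0]
gripper_width: 0.0856
gripper_force: 0.0
```

Run:
```python
from h import *
a=snap("scene","pics/s1.png");snap("top","pics/t1.png")
cv2.imwrite('pics/c2.png',cv2.resize(a["frame"][165:280,180:320,::-1],None,fx=5,fy=5,interpolation=2))
print(get_state()["tcp_pos"],get_state()["eef_rot"],togo([.5153,-.1416,.160]))
```

```text
[0.57965626 0.06535967 0.19300566] [-1.79959852e+02  2.57146214e-02 -9.88894117e+01] [0.2144 0.0316 0.0329]
```

View pics/c2.png

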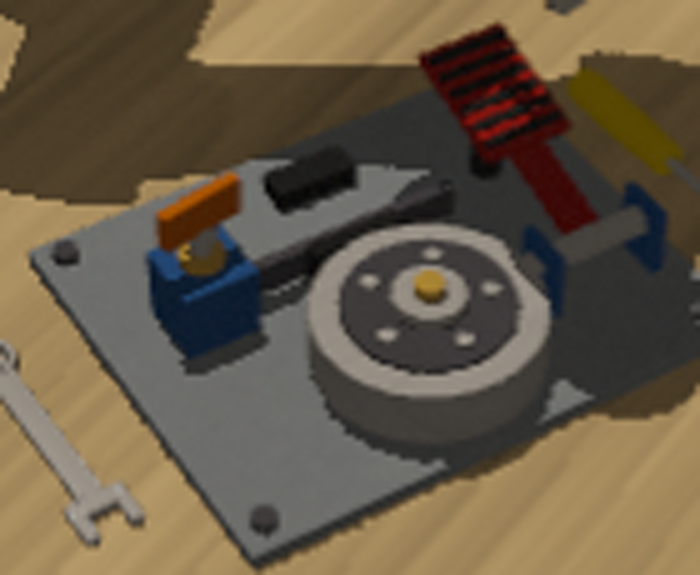

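The pedal is back up at crop (495,95), and the wing is unmoved, centred at about (199,194) against a predicted (194,194). Moving over the wing now.

Request:
apply_moves --pt "1 0.0306 0.0045 0.0047 0 0 0" --pt "1 0.0306 0.0045 0.0047 0 0 0" --pt "1 0.0306 0.0045 0.0047 0 0 0" --pt "1 0.0306 0.0045 0.0047 0 0 0" --pt "1 0.0306 0.0045 0.0047 0 0 0" --pt "1 0.0306 0.0045 0.0047 0 0 0" --pt "1 0.0306 0.0045 0.0047 0 0 0" --pt "1 0 0 0 0 0 0.022" --pt "1 0 0 0 0 0 0" --pt "1 0 0 0 0 0 0"

```text
time_s: 5.95
tcp_pos: [0.5147, -0.1415, 0.1599]
eef_rot: [-180.0, 0.0, -101.0]
contact_force: [0.4, -0.2, -0.7]
gripper_width: 0.088
gripper_force: 0.0
```

Run:
```python
from h import *
a=snap("scene","pics/s2.png");b=snap("top","pics/t2.png")
cv2.imwrite('pics/c3.png',cv2.resize(a["frame"][130:260,160:310,::-1],None,fx=4.5,fy=4.5,interpolation=2))
print(get_state()["tcp_pos"],get_state()["eef_rot"],togo([.5153,-.1416,.107]))
```

```text
[ 0.51497434 -0.14068525  0.15994513] [-1.79962367e+02  7.87520103e-03 -1.00941622e+02] [ 0.0008 -0.0005  0.0529]
```

View pics/c3.png

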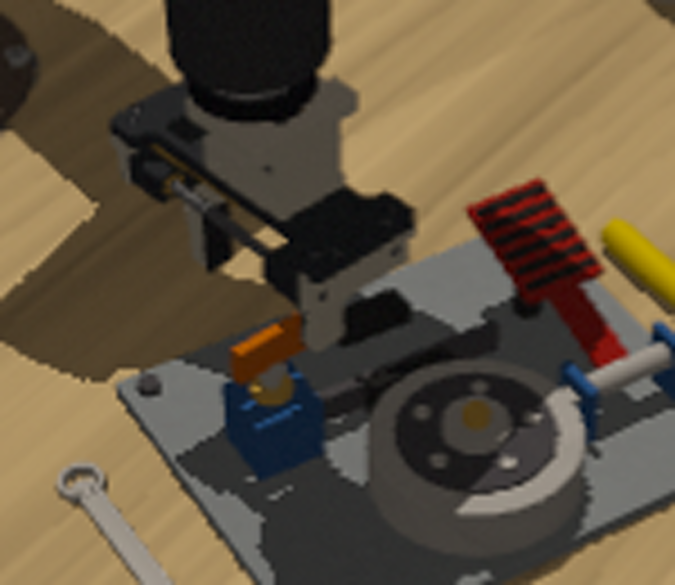

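The open fingers straddle the wing (crop (265,348)), so I descend and close.

Request:
apply_moves --pt "1 0 0 0.015 0 0 0" --pt "1 0 0 0.015 0 0 0" --pt "1 0 0 0.013 0 0 0" --pt "1 0 0 0.01 0 0 0" --pt "1 0 0 0 0 0 0" --pt "0 0 0 0 0 0 0" --pt "0 0 0 0 0 0 0" --pt "0 0 0 0 0 0 0" --pt "0 0 0 0 0 0 0" --pt "0 0 0 0 0 0 0" --pt "0 0 0 0 0 0 0" --pt "0 0 0 0 0 0 0" --pt "0 0 0 0 0 0 0" --pt "0 0 0 0 0 0 0" --newtons 20

```text
time_s: 7.22
tcp_pos: [0.5144, -0.1413, 0.1067]
eef_rot: [-180.0, 0.0, -101.1]
contact_force: [0.1, 0.7, -0.1]
gripper_width: 0.0332
gripper_force: 0.0
```

Run:
```python
from h import *
s=get_state()
for k in("tcp_pos","eef_rot","contact_force","moment","gripper_width","gripper_force"):print(k,s[k])
```

```text
tcp_pos [ 0.51444713 -0.14129568  0.10672235]
eef_rot [-1.79994498e+02  1.26820593e-03 -1.01100397e+02]
contact_force [ 0.06077073  0.69137747 -0.11693082]
moment [ 0.11497328 -0.03488348  0.00981401]
gripper_width 0.03324178816153396
gripper_force 0.0
```

Request:
apply_moves --pt "0 0 0 0 0 0 0" --pt "0 0 0 0 0 0 0" --pt "0 0 0 0 0 0 0" --pt "0 0 0 0 0 0 0" --pt "0 0 0 0 0 0 0" --pt "0 0 0 0 0 0 0" --pt "0 0 0 0 0 0 0" --newtons 20

```text
time_s: 7.8
tcp_pos: [0.5145, -0.1413, 0.1067]
eef_rot: [-180.0, -0.0, -101.1]
contact_force: [1.2, -0.8, -0.7]
gripper_width: 0.0101
gripper_force: 19.8
```

Run:
```python
from h import *
s=get_state()
for k in("tcp_pos","eef_rot","contact_force","moment","gripper_width","gripper_force"):print(k,s[k])
```

```text
tcp_pos [ 0.51452431 -0.14128207  0.10666111]
eef_rot [-1.79992652e+02 -7.39741552e-04 -1.01098844e+02]
contact_force [ 1.17282483 -0.78792137 -0.66197477]
moment [-0.05819011 -0.25514436 -0.029056  ]
gripper_width 0.01006218070861594
gripper_force 19.849931448698044
```

Request:
apply_moves --pt "0 0 0 0 0 0 0.06" --pt "0 0 0 0 0 0 0.06" --pt "0 0 0 0 0 0 0.06" --pt "0 0 0 0 0 0 0.06" --pt "0 0 0 0 0 0 0.06" --pt "0 0 0 0 0 0 0.06" --pt "0 0 0 0 0 0 0.06" --pt "0 0 0 0 0 0 0.06" --pt "0 0 0 0 0 0 0.06" --pt "0 0 0 0 0 0 0.06" --pt "0 0 0 0 0 0 0.06" --pt "0 0 0 0 0 0 0.06" --pt "0 0 0 0 0 0 0.06" --pt "0 0 0 0 0 0 0.06" --pt "0 0 0 0 0 0 0.06" --pt "0 0 0 0 0 0 0.06" --pt "0 0 0 0 0 0 0" --pt "0 0 0 0 0 0 0"

```text
time_s: 9.3
tcp_pos: [0.5147, -0.1414, 0.1066]
eef_rot: [-180.0, 0.0, 172.7]
contact_force: [2.3, -2.6, -2.4]
gripper_width: 0.0099
gripper_force: 20.0
```

```bash
cat > st.py <<'E'
from h import *
s=get_state()
for k in("tcp_pos","eef_rot","contact_force","moment","gripper_width","gripper_force"):print(k,np.round(s[k],4))
E
python3 st.py
```

```text
tcp_pos [ 0.5147 -0.1414  0.1066]
eef_rot [-1.799869e+02  1.920000e-02  1.726697e+02]
contact_force [ 2.2704 -2.6191 -2.3649]
moment [-1.0376 -0.8481 -0.0979]
gripper_width 0.0099
gripper_force 19.9944
```

Request:
apply_moves --pt "0 0 0 0 0 0 0.022" --pt "0 0 0 0 0 0 0.022" --pt "0 0 0 0 0 0 0.022" --pt "0 0 0 0 0 0 0.022" --pt "0 0 0 0 0 0 0.022" --pt "0 0 0 0 0 0 0.022" --pt "0 0 0 0 0 0 0" --pt "0 0 0 0 0 0 0"

```text
time_s: 9.97
tcp_pos: [0.5146, -0.1415, 0.1067]
eef_rot: [-180.0, 0.0, 160.8]
contact_force: [2.0, -3.6, -3.0]
gripper_width: 0.0101
gripper_force: 20.0
```

```bash
python3 st.py
```

```text
tcp_pos [ 0.5146 -0.1415  0.1067]
eef_rot [-1.799898e+02  1.990000e-02  1.607996e+02]
contact_force [ 2.0101 -3.5819 -3.0404]
moment [-1.5009 -1.0146 -0.1075]
gripper_width 0.0101
gripper_force 19.9939
```

Request:
apply_moves --pt "0 0 0 0 0 0 0.022" --pt "0 0 0 0 0 0 0.022" --pt "0 0 0 0 0 0 0" --pt "0 0 0 0 0 0 0"

```text
time_s: 10.3
tcp_pos: [0.5146, -0.1414, 0.1067]
eef_rot: [-180.0, 0.0, 156.8]
contact_force: [3.0, -4.8, -3.0]
gripper_width: 0.0099
gripper_force: 20.0
```

```bash
python3 st.py
```

```text
tcp_pos [ 0.5146 -0.1414  0.1067]
eef_rot [-1.799896e+02  2.140000e-02  1.568449e+02]
contact_force [ 3.0001 -4.7622 -3.023 ]
moment [-1.7029 -1.1117  0.1507]
gripper_width 0.0099
gripper_force 20.0319
```

Request:
apply_moves --pt "0 0 0 0 0 0 0.022" --pt "0 0 0 0 0 0 0" --pt "0 0 0 0 0 0 0"

```text
time_s: 10.55
tcp_pos: [0.5145, -0.1414, 0.1067]
eef_rot: [-180.0, 0.0, 154.9]
contact_force: [3.3, -5.2, -3.6]
gripper_width: 0.0105
gripper_force: 20.3
```

```bash
python3 st.py
```

```text
tcp_pos [ 0.5145 -0.1414  0.1067]
eef_rot [-1.799854e+02  1.130000e-02  1.548706e+02]
contact_force [ 3.2795 -5.151  -3.5964]
moment [-1.7438 -1.064   0.3085]
gripper_width 0.0105
gripper_force 20.2825
```

Request:
apply_moves --pt "0 0 0 0 0 0 0.022" --pt "0 0 0 0 0 0 0" --pt "0 0 0 0 0 0 0"

```text
time_s: 10.8
tcp_pos: [0.5144, -0.1413, 0.1067]
eef_rot: [-180.0, 0.0, 152.9]
contact_force: [2.1, -4.7, -2.1]
gripper_width: 0.0108
gripper_force: 20.8
```

```bash
python3 st.py
```

```text
tcp_pos [ 0.5144 -0.1413  0.1067]
eef_rot [-1.799850e+02  1.600000e-03  1.528749e+02]
contact_force [ 2.1076 -4.7295 -2.0654]
moment [-1.7634 -0.8642  0.3664]
gripper_width 0.0108
gripper_force 20.8256
```

Resisting moment began at yaw ~157° and the pads are now spreading (10.8 mm), so the screw is seated, matching the expected 157.6°. Backing off to yaw 157.6 + 90 = −112.4°.

Request:
apply_moves --pt "0 0 0 0 0 0 -0.032" --pt "0 0 0 0 0 0 -0.02" --pt "0 0 0 0 0 0 0" --pt "0 0 0 0 0 0 -0.0625" --pt "0 0 0 0 0 0 -0.0625" --pt "0 0 0 0 0 0 -0.0625" --pt "0 0 0 0 0 0 -0.0625" --pt "0 0 0 0 0 0 -0.0625" --pt "0 0 0 0 0 0 -0.0625" --pt "0 0 0 0 0 0 -0.0625" --pt "0 0 0 0 0 0 -0.0625" --pt "0 0 0 0 0 0 -0.0625" --pt "0 0 0 0 0 0 -0.0625" --pt "0 0 0 0 0 0 -0.0625" --pt "0 0 0 0 0 0 -0.0625" --pt "0 0 0 0 0 0 -0.0625" --pt "0 0 0 0 0 0 -0.0625" --pt "0 0 0 0 0 0 -0.0625" --pt "0 0 0 0 0 0 -0.0625" --pt "0 0 0 0 0 0 0" --pt "0 0 0 0 0 0 0" --newtons 30

```text
invalid input
```

Request:
apply_moves --pt "0 0 0 0 0 0 -0.032" --pt "0 0 0 0 0 0 -0.02" --pt "0 0 0 0 0 0 0" --pt "0 0 0 0 0 0 -0.0625" --pt "0 0 0 0 0 0 -0.0625" --pt "0 0 0 0 0 0 -0.0625" --pt "0 0 0 0 0 0 -0.0625" --pt "0 0 0 0 0 0 -0.0625" --pt "0 0 0 0 0 0 -0.0625" --pt "0 0 0 0 0 0 -0.0625" --pt "0 0 0 0 0 0 -0.0625" --pt "0 0 0 0 0 0 -0.0625" --pt "0 0 0 0 0 0 -0.0625" --pt "0 0 0 0 0 0 -0.0625" --pt "0 0 0 0 0 0 -0.0625" --pt "0 0 0 0 0 0 -0.0625" --pt "0 0 0 0 0 0 -0.0625" --pt "0 0 0 0 0 0 -0.0625" --pt "0 0 0 0 0 0 -0.0625" --pt "0 0 0 0 0 0 0" --newtons 30

```text
time_s: 12.47
tcp_pos: [0.5144, -0.1415, 0.1067]
eef_rot: [-180.0, -0.0, -112.3]
contact_force: [2.4, -5.7, -3.0]
gripper_width: 0.01
gripper_force: 30.0
```

Request:
apply_moves --pt "0 0 0 0 0 0 0" --pt "0 0 0 0 0 0 0" --pt "0 0 0 0 0 0 0" --pt "0 0 0 0 0 0 0"

```text
time_s: 12.8
tcp_pos: [0.5144, -0.1415, 0.1067]
eef_rot: [-180.0, -0.0, -112.6]
contact_force: [1.7, -5.8, -1.8]
gripper_width: 0.0098
gripper_force: 30.0
```

```bash
python3 st.py
python3 - <<'E'
from h import *
a=snap("scene","pics/s3.png");b=snap("top","pics/t3.png")
i=cv2.resize(a["frame"][130:250,170:310,::-1],None,fx=3,fy=3,interpolation=2);j=cv2.resize(b["frame"][135:255,195:315,::-1],None,fx=3,fy=3,interpolation=2)
cv2.imwrite('pics/c4.png',np.hstack([i,j]))
E
```

```text
tcp_pos [ 0.5144 -0.1415  0.1067]
eef_rot [-1.799963e+02 -1.330000e-02 -1.126162e+02]
contact_force [ 1.6731 -5.8292 -1.7646]
moment [-1.9638 -0.7882  0.0309]
gripper_width 0.0098
gripper_force 29.9633
```

View pics/c4.png

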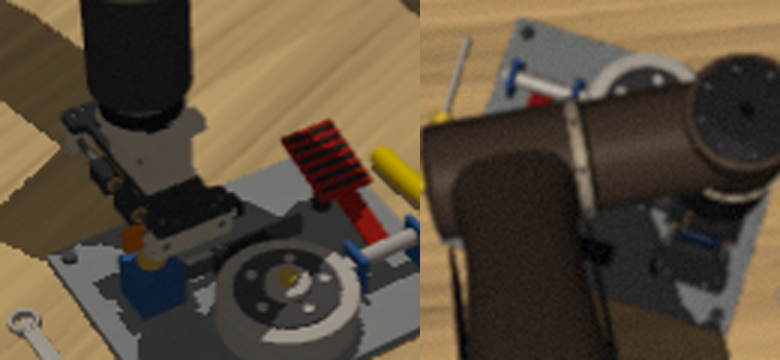

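The wing is gripped at scene crop (133,240), parallel to the plate's y edge. The pedal is up at (325,160), and nothing visible has moved. Handing in.

```bash
python3 -c "
from plant import close_job
print(close_job())"
```

```text
the job is handed in; nothing more can be done
None
```

I handed the job in at about 13 s: pedal pressed to its stop and back up, thumbscrew seated and backed off a quarter turn (to within a degree or so), wing still gripped at 30 N, and no loose items seen to move; no verdict came back.

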